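# Store the brass spring barrel in its flip-top canister

## Task

On the watchmaker's bench, flip the blue cap of its canister wide open, then lift the brass spring barrel out of the sorting tray and put it inside that canister, and press the blue cap fully shut over it. Leave the silver and black barrels in the tray, the red and yellow caps shut, and the loupe and screwdriver where they are.

Things in the scene. Friction and masses are not known exactly. Their poses are not given: they have to be found in the camera images.
- tray: Shallow square wooden tray with a green floor, fixed, 180 x 180 mm outside, walls 5 mm thick and 36 mm high, inner floor 5 to 6 mm up. Origin: centre of its underside; z up; axes parallel to its sides.
- barrel_brass: The part to store: a brass clock spring barrel standing in the tray among two others of the same shape. Toothed foot flange 32 mm (34 over the teeth) x 4 mm, drum 28 mm diameter up to 16 mm, then a round arbor 10 mm in diameter from 16 to 38 mm, which is the place to pinch it. About 60 g. Origin: centre of its underside; z along the arbor, up at the start.
- barrel_brass_mid (a point): Point on the brass barrel's axis, 19 mm above its underside (half its height).
- barrel_steel: Bystander: bright silver barrel of the same shape and size, in the tray. Origin: centre of its underside.
- barrel_black: Bystander: black barrel of the same shape and size, in the tray. Origin: centre of its underside.
- rack: Low dark wooden rack, fixed, board 94 x 290 x 12 mm with a strip along its far edge 24 mm high; three canisters stand on it in a row along its y. Origin: centre of its underside.
- canister_blue: The canister to use: round aluminium canister with a blue hinged cap, fixed on the rack. Outside diameter 64 mm, inside 58 mm, height 48 mm, floor 3 mm. Origin: centre of its underside; z up; its -x points to the cap's tab, its +x to the hinge.
- cap_blue (a joint): Angle of the blue cap about its hinge: 0 shut flat on the rim (it may start ajar up to 0.2), grows as it opens upward and away from the tab side, 1.57 upright, stop at 2.1. The hinge is stiff (about 0.03 N m) and the cap stays where it is left. The cap is a disc 66 mm in diameter, 5 mm thick.
- cap_blue_tab (a point): Centre of the blue cap's tab: a bar 14 mm wide (along the hinge) and 6 mm thick that sticks out 25 mm beyond the disc away from the hinge; this point is on its middle plane, 13 mm beyond the disc's edge, 82 mm from the hinge line. It can be pinched across its 14 mm width from above at any cap angle. Axes move with the cap: -x points out along the tab, y along the hinge.
- cap_blue_hinge (a point): Point on the blue cap's hinge line, 36 mm behind the canister's axis, at the rim's height (48 mm above the canister's underside). The hinge line runs along the canister's y.
- canister_red: Bystander: same canister with a red cap. Origin: centre of its underside.
- cap_red (a joint): Angle of the red cap, 0 shut.
- canister_yellow: Bystander: same canister with a yellow cap. Origin: centre of its underside.
- cap_yellow (a joint): Angle of the yellow cap, 0 shut.
- loupe: Bystander: loose black eye loupe standing on the bench, 36 mm in diameter, 30 mm tall. Origin: centre of its underside.
- screwdriver: Bystander: loose screwdriver lying on the bench, 150 mm long. Origin: under its middle; x along it.
There are look-alikes about, which are no part of the job. There is more than one size of the barrel_brass; the one meant has the size given above.

How it is judged:
By the outcome, as a careful person would: the job done as asked, in the order asked, and still so for the second after the job is handed in, with the robot touching nothing.
It also fails if it takes over 61 s, if anything falls off the work surface, if the arm or the gripper's body presses on something with over 40 N, if the wrist force passes 120 N, or if a joint passes its speed limit or range.

## Robot

A 6-joint arm with a two-finger parallel gripper is mounted at the origin on the work surface. World frame = base frame: x ahead of the robot, y to its left, z up, the work surface at z = 0. Lengths are in m, angles in rad, forces in N, time in s.
With the tool pointing down it reaches from about 0.35 to 0.925 m from the base axis. Payload 6.4 kg.
Tool frame: the origin (TCP) lies at the very end of the fingers, on their centre line; the grasp point (between the pads) lies r.grasp_offset behind it (r.grasp_offset is the distance from the TCP to the grasp point, in m); y points along the fingers, x is the direction in which the jaws open and shut, and the axes are right-handed (so a half turn about y gives the same grasp; the last joint's range is limited). The gripper opens to 94 mm and grips with 3 to 60 N. Pads are 16 mm wide; open, the fingers measure 119 mm over their backs; the gripper's body (75 mm by 177 mm) begins 78 mm behind the grasp point.
Start: joints at [-1.309, 0.245, 1.558, -0, 1.339, -0.174], TCP at [0.274, -0.589, 0.205] pointing down, gripper open.
Joint ranges: [-3.13, 3.13], [-1.02, 2.26], [0.13, 2.54], [-0.95, 4.09], [0.21, 2.88], [-2.74, 2.74]. Speed limits (rad/s): [2.57, 2.57, 3.14, 3.14, 3.14, 3.14].

## Interface

Orientations are given as a 3x3 rotation matrix whose columns are the frame's x, y, z axes.
In Python, from plant import readout, cams, job_done, r gives the robot as it stands.
- The arm moves only by the tool step_arm, never from a script. Its arguments are lists of equal length, an entry for each row: "xyz": the shift along the tool's x, y, z in units of 25 mm (1.0 is 25 mm), a list of three; "delta_rot": the turn, a rotation vector about the tool's x, y, z in rad, a list of three; "fingers": the finger opening in mm, from 0 to 94. In form: {"xyz": [[x, y, z], ...], "delta_rot": [[rx, ry, rz], ...], "fingers": [fingers, ...]}. A call has 1 to 20 rows; each row shifts and turns the commanded pose from where the row before left it, along the tool's axes as they then stand; what a row does not reach is not made up. A row lasts 1/10 s, in which the tool goes at most 50 mm and 8.59 degrees, less where a joint would pass 70% of its speed; a pose out of reach is approached as far as the arm can. A call is refused whole if a number of a shift passes 1 or a number of a turn 0.15, either way. A call with a gripper value outside its range is refused whole. The fingers move at their own pace and stop on an object; "grip_force" is the grip in N (left out, the last holds). Time passes only in rows, so rows that do not move let the fingers close. It gives the time, the measured TCP pose, the force and the opening at its end, in the units of the state.
- readout.get_obs(): the state, without advancing time (a new reading comes with each control period).
- cams.camera(name): name is "side" or "top" or "wrist"; returns a dict with "frame" (384x512x3 uint8, red, green, blue), "fx", "fy", "cx", "cy" (pixels), "R" (3x3) and "t" (3): a world point X has camera coordinates R X + t; the wrist camera has in their place "T_tool_cam" (4x4, takes a point from camera to tool coordinates, whose origin is the TCP and whose axes are the tool frame's). Camera axes: x right, y down, z forward; pixel columns grow to the right and rows downward; lengths in m; the calibration is good to about 2 mm. The wrist camera is an equidistant fisheye: a pixel r from the principal point sees the ray r / f radians off the axis. A picture is of the moment at which its call begins: read the wrist's pose just before it. There is no depth.
- job_done(): hands the job in, once; it reports no verdict.
Trained networks look in a picture, given as the dict that the camera call returned (one of the last four; its "shot" number tells which), for a name from the list of things; names that differ only in an ending like _2 or _b are one class to them, and where a whole thing is asked for, a point or a joint stands for the part that bears it (a point fixed in the world has none). Each returns a list of dicts, best first, with "score" (0 to 1); they miss things now and then, are a little off and sometimes report something else, mostly with a low value. They report only what shows in the picture. A call takes as long as a camera call. They do not tell look-alikes from the thing itself.
- cams.outline_of(picture, thing): "mask" (384x512 bool, what is visible of it).
- cams.pinpoint(picture, thing): "point" ([x, y, z] in m, in world coordinates, good to about 4 mm: a listed point, or the origin of a listed thing).
The state is a dict: "time_s": time; "joints": joint angles; "joint_velocities": joint speeds; "joint_efforts": joint torques, N m; "tcp_pos": TCP position; "tcp_rot": TCP orientation; "contact_force": force on the tool from outside, world axes, zero at the start; "ft_torque": the same for the moment, N m; "finger_gap": opening from 0.0 (shut) to 1.0 (fully open).
Only numpy, scipy, OpenCV 4.12 (cv2) and the standard library are available. Lean on these libraries where they do the work, as an engineer would, in place of code of your own. Each camera call takes 0.05 s, during which the arm holds its last target. There are 200 camera calls.

## Working session

There is one attempt and no reset: what is moved stays moved. The work goes in short steps, Python scripts to look and compute and a tool call to move; the robot and the scene stay as the last step left them, time stands still between calls to the robot, and variables do not carry over. Pictures are saved under pics/ and viewed, about 8 in all and at most 12, crops included, and the job is handed in when it is done.

Besides the shell and the picture viewer there is one more tool, called after "Request:" as name(argument=value, ...) on one line, values as JSON. step_arm: Moves the arm, as the interface text tells. Its arguments: {"type":"object","properties":{"xyz":{"type":"array","items":{"type":"array","items":{"type":"number"}}},"delta_rot":{"type":"array","items":{"type":"array","items":{"type":"number"}}},"fingers":{"type":"array","items":{"type":"number"}},"grip_force":{"type":"number"}},"required":["xyz","delta_rot","fingers"]}

```bash
mkdir -p pics; ls; python3 - <<'E'
from plant import readout, cams, r
import cv2, numpy as np
o=readout.get_obs(); print(o['time_s'],o['tcp_pos'],np.round(o['tcp_rot'],3).tolist(),o['finger_gap'],r.grasp_offset)
ims=[]
for n in ['top','side']:
    p=cams.camera(n); cv2.imwrite(f'pics/{n}0.png',p['frame'][:,:,::-1]); print(n,p['shot'],np.round(-p['R'].T@p['t'],3))
    for t in ['tray','barrel_brass','barrel_steel','barrel_black','canister_blue','cap_blue_tab','cap_blue_hinge','canister_red','canister_yellow','loupe','screwdriver']:
        print(t,[(round(d['score'],2),np.round(d['point'],3).tolist()) for d in cams.pinpoint(p,t)][:4])
E
```

```text
pics
0.0 [ 0.27422784 -0.58867037  0.20433651] [[0.422, -0.001, 0.907], [-0.907, 0.002, 0.422], [-0.002, -1.0, 0.0]] 1.001635826345044 0.0188
top 1 [0.386 0.017 1.143]
tray [(0.8, [0.505, -0.18, -0.003])]
barrel_brass [(0.71, [0.536, -0.172, 0.01]), (0.62, [0.655, -0.135, -0.001]), (0.55, [0.67, -0.229, -0.002])]
barrel_steel [(0.31, [0.602, 0.255, 0.01])]
barrel_black [(0.46, [0.468, -0.149, 0.008])]
canister_blue [(0.9, [0.6, 0.066, 0.008]), (0.61, [0.538, -0.174, 0.008])]
cap_blue_tab [(0.8, [0.556, 0.073, 0.074])]
cap_blue_hinge [(0.84, [0.642, 0.065, 0.061])]
canister_red [(0.63, [0.606, 0.162, 0.01])]
canister_yellow [(0.6, [0.6, 0.256, 0.016])]
loupe [(0.66, [0.508, -0.18, -0.003]), (0.43, [0.421, 0.036, 0.004])]
screwdriver [(0.81, [0.392, 0.227, -0.004])]
side 2 [-0.069 -0.488  0.486]
tray [(0.89, [0.509, -0.173, -0.001]), (0.29, [0.606, 0.157, 0.001]), (0.27, [0.644, 0.061, 0.059])]
barrel_brass [(0.76, [0.533, -0.168, 0.007]), (0.65, [0.654, -0.131, 0.003]), (0.64, [0.667, -0.229, -0.0])]
barrel_steel [(0.72, [0.494, -0.216, 0.004])]
barrel_black [(0.7, [0.497, -0.213, 0.005]), (0.48, [0.471, -0.146, 0.003])]
canister_blue [(0.87, [0.604, 0.066, 0.01])]
cap_blue_tab [(0.82, [0.564, 0.067, 0.07])]
cap_blue_hinge [(0.53, [0.642, 0.064, 0.06])]
canister_red [(0.57, [0.603, 0.159, 0.009]), (0.28, [0.492, -0.215, 0.005])]
canister_yellow [(0.93, [0.604, 0.255, 0.013]), (0.23, [0.535, -0.171, 0.022])]
loupe []
screwdriver [(0.65, [0.393, 0.227, -0.0]), (0.21, [0.602, 0.067, 0.014])]
```

View pics/top0.png

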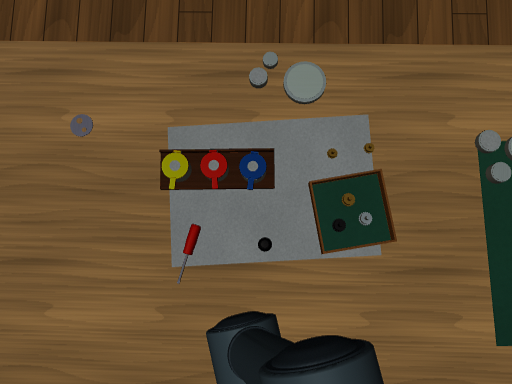

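View pics/side0.png

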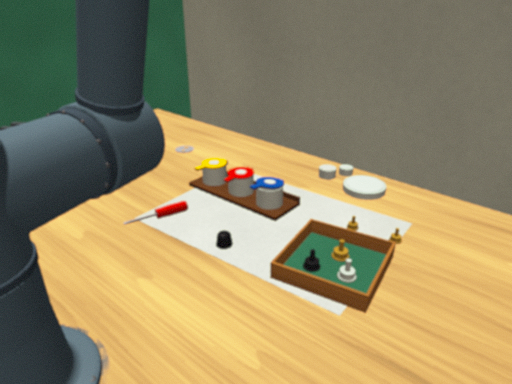

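The brass barrel to use is in the tray, at about pixel (348,199) in the top view, and the small look-alikes lie outside it. The blue canister is at (253,167). I'm moving above its tab with the jaws along y.

Request:
step_arm(xyz=[[0,0,0],[0,0,0],[0,0,0],[0,0,0],[-1,0,0.4],[-1,0,0.4],[-1,0,0.4],[-1,0,0.4],[-1,0,0.4],[-1,0,0.4],[-1,0,0.4],[-1,0,0.4],[-1,0,0.4],[-1,0,0.4],[-1,0,0.4],[-1,0,0.4],[-1,0,0.4],[-1,0,0.4],[-1,0,0.4],[-1,0,0.4]], delta_rot=[[0,0.109,0],[0,0.109,0],[0,0.109,0],[0,0.109,0],[0,0,0],[0,0,0],[0,0,0],[0,0,0],[0,0,0],[0,0,0],[0,0,0],[0,0,0],[0,0,0],[0,0,0],[0,0,0],[0,0,0],[0,0,0],[0,0,0],[0,0,0],[0,0,0]], fingers=[94,94,94,94,94,94,94,94,94,94,94,94,94,94,94,40,40,40,40,40], grip_force=15)

```text
time_s: 3.2
tcp_pos: [0.4348, -0.1883, 0.2057]
tcp_rot: [[-0.0, 0.0, 1.0], [-1.0, -0.0, -0.0], [0.0, -1.0, 0.0]]
contact_force: [0.1, -1.2, -0.5]
finger_gap: 0.612
```

Request:
step_arm(xyz=[[-1,0,0.4],[-1,0,0.4],[-1,0,0.4],[-1,0,0.4],[-1,0,0.4],[-1,0,0.4],[-1,0,0.4],[-1,0,0.4],[-1,0,0.4],[-1,0,0.4],[-0.4,0,0],[0,0,0]], delta_rot=[[0,0,0],[0,0,0],[0,0,0],[0,0,0],[0,0,0],[0,0,0],[0,0,0],[0,0,0],[0,0,0],[0,0,0],[0,0,0],[0,0,0]], fingers=[40,40,40,40,40,40,40,40,40,40,40,40])

```text
time_s: 4.4
tcp_pos: [0.5343, 0.0715, 0.2054]
tcp_rot: [[0.002, -0.0, 1.0], [-1.0, -0.0, 0.002], [0.0, -1.0, -0.0]]
contact_force: [-0.4, -1.1, 0.7]
finger_gap: 0.421
```

```bash
cat > h.py <<'E'
from plant import readout, cams, r
import cv2, numpy as np
np.set_printoptions(precision=4,suppress=True)
def shoot(n,name):
    o=readout.get_obs(); p=cams.camera(n); cv2.imwrite(f'pics/{name}.png',p['frame'][:,:,::-1]); return o,p
def st():
    o=readout.get_obs(); print(round(o['time_s'],2),o['tcp_pos'],o['contact_force'],round(o['finger_gap']*94,1)); return o
def pp(p,*ts):
    for t in ts: print(t,[(round(d['score'],2),np.round(d['point'],4).tolist()) for d in cams.pinpoint(p,t)][:3])
def axis_pt(p,o,uv,z):
    "wrist pixel -> world point at height z"
    x,y=(uv[0]-p['cx'])/p['fx'],(uv[1]-p['cy'])/p['fy']; th=np.hypot(x,y)
    d=np.array([x/th*np.sin(th),y/th*np.sin(th),np.cos(th)]) if th>1e-9 else np.array([0,0,1.])
    T=p['T_tool_cam']; R=o['tcp_rot']; d=R@T[:3,:3]@d; c=np.array(o['tcp_pos'])+R@T[:3,3]
    return c+d*(z-c[2])/d[2]
E
python3 - <<'E'
from h import *
o=st(); print(np.array(o['tcp_rot']))
o,p=shoot('wrist','w1'); print(p['T_tool_cam'],p['fx'],p['cx'],p['cy'])
pp(p,'cap_blue_tab','cap_blue_hinge','canister_blue','rack')
m=cams.outline_of(p,'cap_blue_tab')[0]['mask']; ys,xs=np.where(m); print(xs.min(),xs.max(),ys.min(),ys.max())
E
```

```text
4.4 [0.5343 0.0715 0.2054] [-0.4331 -1.0716  0.6689] 39.6
[[ 0.0018 -0.0004  1.    ]
 [-1.     -0.0001  0.0018]
 [ 0.0001 -1.     -0.0004]]
[[ 1.     -0.0002  0.0006  0.0001]
 [-0.0007 -0.2676  0.9635 -0.1787]
 [-0.0001 -0.9635 -0.2676  0.0782]
 [ 0.      0.      0.      1.    ]] 297.3186396354542 251.40440945269256 188.53522131870065
cap_blue_tab [(0.73, [0.5583, 0.0691, 0.0748])]
cap_blue_hinge [(0.69, [0.6396, 0.0609, 0.0607])]
canister_blue [(0.83, [0.6045, 0.0678, 0.0119])]
rack []
226 287 78 168
```

View pics/w1.png

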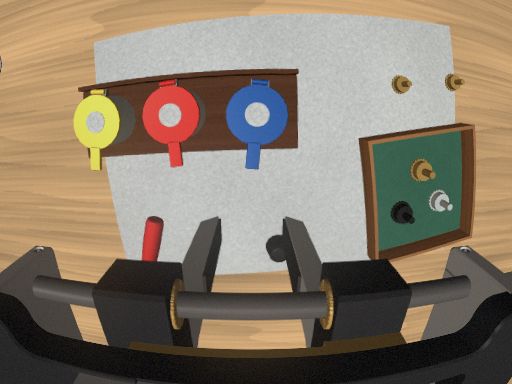

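The view shows the blue cap slightly ajar, with its tab end at about (253,167) and its hinge at about (260,82).

```bash
python3 - <<'E'
from h import *
o=readout.get_obs(); p=cams.camera('wrist')
f=p['frame'].astype(int); m=((f[:,:,2]>110)&(f[:,:,0]<70)).astype(np.uint8); n,l,s,c=cv2.connectedComponentsWithStats(m)
k=1+np.argmax(s[1:,4]); print(s[k],c[k])
for row in range(145,170,4):
    x=np.where(l[row]==k)[0]
    if len(x): 
        a,b=[axis_pt(p,o,(u,row),0.075) for u in (x.min()-.5,x.max()+.5)]; print(row,x.min(),x.max(),a[:2],b[:2])
for uv in [(250,82),(270,82),(257,114),(213-42,114)]: print(uv,axis_pt(p,o,uv,0.066))
q=cams.camera('top'); pp(q,'cap_blue_tab','cap_blue_hinge')
q=cams.camera('side'); pp(q,'cap_blue_tab','cap_blue_hinge')
E
```

```text
[ 224   80   62   89 2781] [254.3222 118.0338]
145 246 258 [0.5739 0.0756] [0.5739 0.062 ]
149 246 257 [0.5697 0.0756] [0.5697 0.063 ]
153 246 257 [0.5655 0.0756] [0.5654 0.063 ]
157 245 256 [0.5612 0.0767] [0.5612 0.0641]
161 245 256 [0.5569 0.0767] [0.5569 0.0641]
165 244 255 [0.5526 0.0778] [0.5526 0.0651]
(250, 82) [0.6405 0.0708 0.066 ]
(270, 82) [0.6406 0.0497 0.066 ]
(257, 114) [0.6062 0.0634 0.066 ]
(171, 114) [0.6083 0.1566 0.066 ]
cap_blue_tab [(0.65, [0.4693, -0.1447, 0.008])]
cap_blue_hinge [(0.62, [0.5352, -0.1737, 0.0071])]
cap_blue_tab [(0.52, [0.5617, 0.0692, 0.0733])]
cap_blue_hinge [(0.55, [0.6421, 0.0638, 0.063])]
```

Request:
step_arm(xyz=[[-0.1,0.8,1],[0,0.8,0.04],[0,0.8,0],[0,0.8,0],[0,0.8,0],[0,0.8,0],[0,0.4,0],[0,0.4,0],[0,0,0],[0,0,0],[0,0,0],[0,0,0],[0,0,0],[0,0,0]], delta_rot=[[0,0.12,0],[0,0,0],[0,0,0],[0,0,0],[0,0,0],[0,0,0],[0,0,0],[0,0,0],[0,0,0],[0,0,0],[0,0,0],[0,0,0],[0,0,0],[0,0,0]], fingers=[30,30,30,30,30,30,30,30,30,6,6,6,6,6], grip_force=15)

```text
time_s: 6.45
tcp_pos: [0.561, 0.0711, 0.0663]
tcp_rot: [[-0.119, 0.001, 0.993], [-0.993, -0.004, -0.119], [0.004, -1.0, 0.001]]
contact_force: [-1.3, -6.7, 0.9]
finger_gap: 0.147
```

```bash
python3 - <<'E'
from h import *
st(); o,p=shoot('side','s1'); cv2.imwrite('pics/s1c.png',cv2.resize(p['frame'][130:260,170:330,::-1],(800,650-50)))
pp(p,'cap_blue_tab')
th=np.array([.14,.3,.5,.7,.9,1.1,1.3,1.5,1.7,1.9,2.05]); u=-82*np.cos(th)+2.5*np.sin(th); z=82*np.sin(th)+2.5*np.cos(th)
print(np.c_[-np.diff(z),np.diff(u)]/25)
E
```

```text
6.45 [0.561  0.0711 0.0663] [-1.3398 -6.7367  0.8851] 13.8
cap_blue_tab [(0.73, [0.5604, 0.0695, 0.0699]), (0.24, [0.5089, -0.1723, 0.0011])]
[[-0.5081  0.13  ]
 [-0.5954  0.2734]
 [-0.5292  0.3863]
 [-0.442   0.4837]
 [-0.337   0.5619]
 [-0.2187  0.6176]
 [-0.0916  0.6488]
 [ 0.0391  0.654 ]
 [ 0.1682  0.6332]
 [ 0.2071  0.446 ]]
```

View pics/s1c.png

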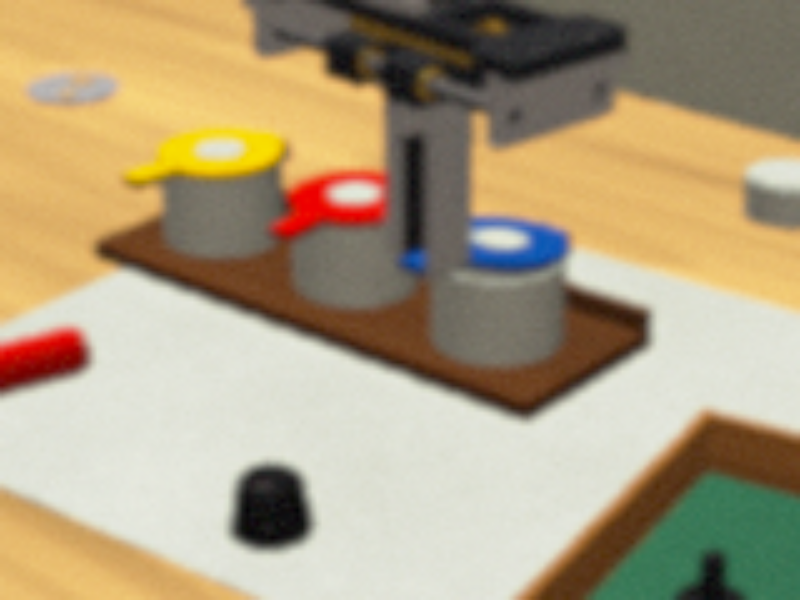

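The fingers have the blue tab pinched at 13.8 mm. I'm following the hinge arc now.

Request:
step_arm(xyz=[[0,-0.51,0.13],[0,-0.3,0.13],[0,-0.3,0.14],[0,-0.53,0.39],[0,-0.44,0.48],[0,-0.34,0.56],[0,0,0]], delta_rot=[[0,0,0],[0,0,0],[0,0,0],[0,0,0],[0,0,0],[0,0,0],[0,0,0]], fingers=[6,6,6,6,6,6,6])

```text
time_s: 7.25
tcp_pos: [0.6078, 0.0663, 0.128]
tcp_rot: [[-0.12, 0.003, 0.993], [-0.993, -0.002, -0.12], [0.002, -1.0, 0.003]]
contact_force: [-3.2, -4.6, 5.8]
finger_gap: 0.148
```

```bash
python3 - <<'E'
from h import *
o=st(); o,p=shoot('side','s2'); pp(p,'cap_blue_tab','cap_blue_hinge')
E
```

```text
7.25 [0.6078 0.0663 0.128 ] [-3.2318 -4.6174  5.7925] 13.9
cap_blue_tab [(0.64, [0.6051, 0.0643, 0.1317])]
cap_blue_hinge [(0.63, [0.6419, 0.062, 0.0611])]
```

Request:
step_arm(xyz=[[0,-0.22,0.62],[0,-0.09,0.65],[0,0.04,0.65],[0,0.17,0.63],[0,0.2,0.45],[0,0,0]], delta_rot=[[0,0,0],[0,0,0],[0,0,0],[0,0,0],[0,0,0],[0,0,0]], fingers=[6,6,6,6,6,6])

```text
time_s: 8.0
tcp_pos: [0.6829, 0.0587, 0.1251]
tcp_rot: [[-0.12, 0.006, 0.993], [-0.993, 0.001, -0.12], [-0.001, -1.0, 0.006]]
contact_force: [1.2, -1.8, 5.3]
finger_gap: 0.14
```

```bash
python3 - <<'E'
from h import *
o=st(); o,p=shoot('side','s3'); pp(p,'cap_blue_tab','cap_blue_hinge')
E
```

```text
8.0 [0.6829 0.0587 0.1251] [ 1.2496 -1.7774  5.2974] 13.1
cap_blue_tab [(0.78, [0.6743, 0.0564, 0.1343])]
cap_blue_hinge [(0.89, [0.6396, 0.0637, 0.0619])]
```

Request:
step_arm(xyz=[[0,0,0],[0,0,0],[0,0,0],[0,-0.6,0],[0,-0.8,0],[0,-0.8,0],[0,-0.8,0],[0.98,0,-0.48],[0.98,0,-0.48],[0.98,0,-0.48],[0.98,0,-0.48],[0.98,0,-0.48],[0.98,0,-0.48],[0.98,0,-0.48],[0.98,0,-0.48],[0.98,0,-0.48],[0.98,0.5,-0.48],[0,0.5,0],[0,0,0]], delta_rot=[[0,0,0],[0,0,0],[0,0,0],[0,0,0],[0,0,0],[0,0,0],[0,0,0],[0,0,0],[0,0,0],[0,0,0],[0,0,0],[0,0,0],[0,0,0],[0,0,0],[0,0,0],[0,0,0],[0,0,0],[0,0,0],[0,0,0]], fingers=[30,30,30,30,30,30,30,30,30,30,30,30,30,30,30,30,30,30,30])

```text
time_s: 10.05
tcp_pos: [0.5309, -0.1697, 0.172]
tcp_rot: [[-0.121, -0.002, 0.993], [-0.993, 0.002, -0.121], [-0.002, -1.0, -0.003]]
contact_force: [0.5, -0.4, 0.1]
finger_gap: 0.318
```

```bash
python3 - <<'E'
from h import *
o=st(); o,p=shoot('wrist','w2'); pp(p,'barrel_brass','barrel_brass_mid','barrel_black','barrel_steel','cap_blue_tab','cap_blue_hinge')
for d in cams.outline_of(p,'barrel_brass')[:1]: ys,xs=np.where(d['mask']); print(xs.min(),xs.max(),ys.min(),ys.max())
E
```

```text
10.05 [ 0.5309 -0.1697  0.172 ] [ 0.4783 -0.4324  0.0802] 29.9
barrel_brass [(0.85, [0.6527, -0.1342, -0.0011]), (0.84, [0.5345, -0.1723, 0.0047]), (0.68, [0.6721, -0.2253, 0.0019])]
barrel_brass_mid [(0.79, [0.5378, -0.1773, 0.0238]), (0.69, [0.6705, -0.2278, 0.0164]), (0.64, [0.6568, -0.1299, 0.0128])]
barrel_black [(0.64, [0.4699, -0.1472, 0.0048]), (0.44, [0.4245, 0.0346, -0.003])]
barrel_steel [(0.98, [0.4901, -0.216, 0.0052]), (0.44, [0.6029, 0.0659, 0.0132])]
cap_blue_tab []
cap_blue_hinge [(0.59, [0.6398, 0.0554, 0.0596])]
274 295 40 62
```

View pics/w2.png

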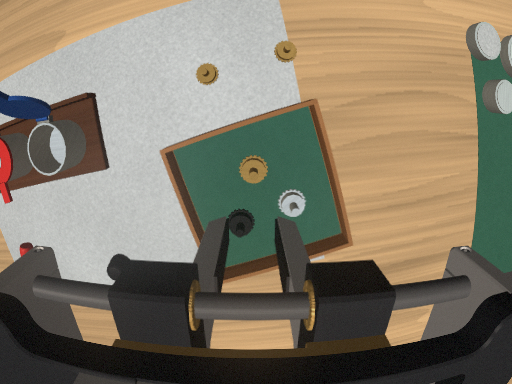

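```bash
python3 - <<'E'
from h import *
o=readout.get_obs(); p=cams.camera('wrist'); f=cv2.cvtColor(p['frame'],cv2.COLOR_RGB2HSV)
m=((f[:,:,0]>12)&(f[:,:,0]<30)&(f[:,:,1]>120)).astype(np.uint8); m[:150]=0;m[190:]=0;m[:,:235]=0;m[:,272:]=0
ys,xs=np.where(m); (c,rad)=cv2.minEnclosingCircle(np.c_[xs,ys].astype(np.float32)); print(xs.min(),xs.max(),ys.min(),ys.max(),c,rad)
for z in (.01,.02,.044): print(z,axis_pt(p,o,c,z))
cv2.imwrite('pics/w2c.png',cv2.resize(p['frame'][140:200,225:285,::-1],(480,480),interpolation=cv2.INTER_NEAREST))
E
```

```text
239 266 157 184 (252.72093200683594, 170.1627960205078) 13.896294593811035
0.01 [ 0.5377 -0.1724  0.01  ]
0.02 [ 0.5398 -0.1726  0.02  ]
0.044 [ 0.5449 -0.1731  0.044 ]
```

View pics/w2c.png

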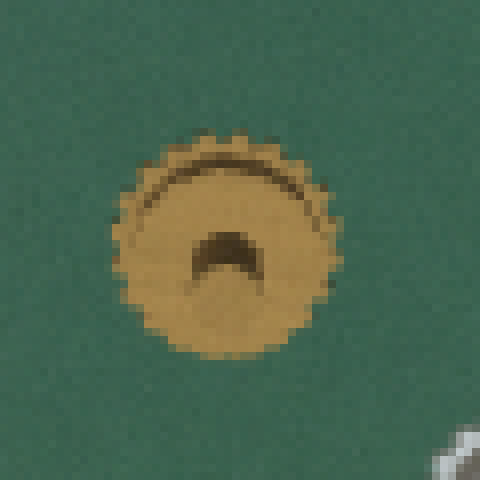

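Request:
step_arm(xyz=[[0.1,0.8,0.25],[0,0.9,0],[0,0.9,0],[0,0.9,0],[0,0.8,0],[0,0.6,0],[0,0.5,0],[0,0.44,0],[0,0,0],[0,0,0],[0,0,0],[0,0,0],[0,0,0],[0,0,0],[0,0,0]], delta_rot=[[0,0,0],[0,0,0],[0,0,0],[0,0,0],[0,0,0],[0,0,0],[0,0,0],[0,0,0],[0,0,0],[0,0,0],[0,0,0],[0,0,0],[0,0,0],[0,0,0],[0,0,0]], fingers=[30,30,30,30,30,30,30,30,30,30,4,4,4,4,4], grip_force=25)

```text
time_s: 12.0
tcp_pos: [0.5382, -0.1737, 0.028]
tcp_rot: [[-0.12, 0.001, 0.993], [-0.993, -0.0, -0.12], [0.0, -1.0, 0.001]]
contact_force: [0.4, 1.0, 2.5]
finger_gap: 0.096
```

Request:
step_arm(xyz=[[0,-0.3,0],[0,-0.6,0],[0,-0.8,0],[0,-0.8,0],[0,-0.8,0],[0,-0.8,0],[0,-0.8,0],[0,0,0],[0,0,0]], delta_rot=[[0,0,0],[0,0,0],[0,0,0],[0,0,0],[0,0,0],[0,0,0],[0,0,0],[0,0,0],[0,0,0]], fingers=[4,4,4,4,4,4,4,4,4])

```text
time_s: 12.9
tcp_pos: [0.5379, -0.1735, 0.1504]
tcp_rot: [[-0.12, 0.001, 0.993], [-0.993, -0.0, -0.12], [0.0, -1.0, 0.001]]
contact_force: [0.1, 0.3, -1.0]
finger_gap: 0.096
```

```bash
python3 - <<'E'
from h import *
o=st(); o,p=shoot('side','s4'); pp(p,'barrel_brass','barrel_brass_mid','cap_blue_tab','cap_blue_hinge','canister_blue')
a=p['frame'][120:312,170:426,::-1]; cv2.imwrite('pics/s4c.png',cv2.resize(a,(800,600)))
o,p=shoot('wrist','w3'); pp(p,'barrel_brass','barrel_brass_mid','canister_blue','cap_blue_hinge')
E
```

```text
12.9 [ 0.5379 -0.1735  0.1504] [ 0.0861  0.2761 -1.0012] 9.0
barrel_brass [(0.66, [0.6559, -0.1295, 0.0008]), (0.54, [0.537, -0.1708, 0.1294]), (0.52, [0.6646, -0.2259, 0.001])]
barrel_brass_mid [(0.83, [0.5348, -0.1733, 0.1442]), (0.54, [0.6716, -0.2219, 0.0147]), (0.52, [0.656, -0.1293, 0.0095])]
cap_blue_tab [(0.85, [0.6721, 0.057, 0.1351])]
cap_blue_hinge [(0.66, [0.6416, 0.0606, 0.0574])]
canister_blue [(0.94, [0.6054, 0.068, 0.0115])]
barrel_brass [(0.82, [0.6534, -0.1325, -0.0029]), (0.71, [0.5329, -0.1736, 0.1288]), (0.65, [0.6731, -0.2245, 0.0022])]
barrel_brass_mid [(0.75, [0.6691, -0.2261, 0.0165]), (0.73, [0.6557, -0.1315, 0.0141]), (0.67, [0.5401, -0.1752, 0.144])]
canister_blue [(0.67, [0.6045, 0.068, 0.0135])]
cap_blue_hinge [(0.77, [0.6415, 0.0598, 0.0601])]
```

View pics/s4c.png

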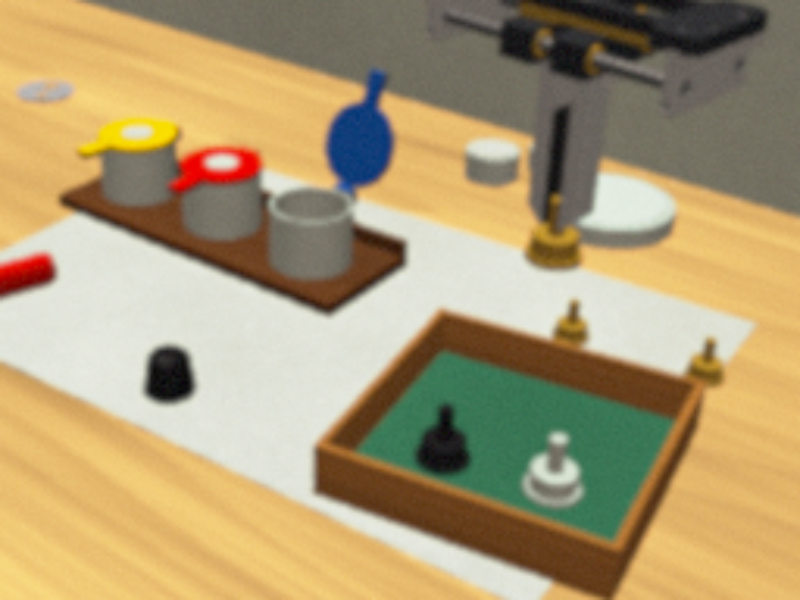

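The barrel is held upright at mid z ≈ 0.144, and the blue cap stands open. Next I carry the barrel over the canister.

Request:
step_arm(xyz=[[-0.5,0,0.05],[-0.83,0,0.16],[-0.85,0,0.13],[-0.85,0,0.13],[-0.85,0,0.13],[-0.85,0,0.13],[-0.85,0,0.13],[-0.85,0,0.13],[-0.85,0,0.13],[-0.85,0,0.13],[-0.85,0,0.13],[-0.5,0,0.08],[-0.35,0,0.05],[0,0,0],[0,0,0]], delta_rot=[[0,0,0],[0,0,0],[0,0,0],[0,0,0],[0,0,0],[0,0,0],[0,0,0],[0,0,0],[0,0,0],[0,0,0],[0,0,0],[0,0,0],[0,0,0],[0,0,0],[0,0,0]], fingers=[4,4,4,4,4,4,4,4,4,4,4,4,4,4,4])

```text
time_s: 14.95
tcp_pos: [0.6046, 0.0657, 0.1499]
tcp_rot: [[-0.12, -0.0, 0.993], [-0.993, -0.0, -0.12], [0.0, -1.0, -0.0]]
contact_force: [-0.6, 0.2, -0.8]
finger_gap: 0.098
```

```bash
python3 - <<'E'
from h import *
o=st(); o,p=shoot('wrist','w4'); pp(p,'barrel_brass','barrel_brass_mid','canister_blue','cap_blue_hinge')
o,p=shoot('side','s5'); pp(p,'canister_blue','cap_blue_tab')
E
```

```text
14.95 [0.6046 0.0657 0.1499] [-0.6248  0.2295 -0.766 ] 9.2
barrel_brass [(0.85, [0.6706, -0.2254, -0.0004]), (0.77, [0.6506, -0.133, -0.0027]), (0.65, [0.5996, 0.0655, 0.1292])]
barrel_brass_mid [(0.83, [0.6529, -0.13, 0.0114]), (0.71, [0.6711, -0.2254, 0.0196]), (0.68, [0.6056, 0.0636, 0.1471])]
canister_blue [(0.83, [0.6066, 0.0675, 0.0148])]
cap_blue_hinge [(0.59, [0.639, 0.0601, 0.0612]), (0.48, [0.4913, -0.2119, 0.0055])]
canister_blue [(0.77, [0.6009, 0.0664, 0.0112])]
cap_blue_tab [(0.57, [0.6724, 0.0571, 0.1365]), (0.33, [0.6425, 0.0626, 0.0594])]
```

View pics/w4.png

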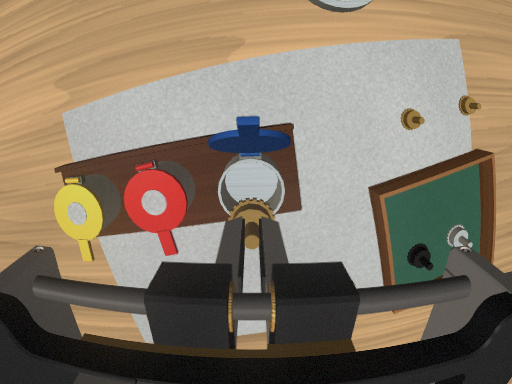

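The barrel is lined up with the canister opening, centred at about (251,188). Lowering now.

Request:
step_arm(xyz=[[0,0.5,0],[0,0.7,0],[0,0.7,0],[0,0.7,0],[0,0.6,0],[0,0.5,0],[0,0.4,0],[0,0.3,0],[0,0,0]], delta_rot=[[0,0,0],[0,0,0],[0,0,0],[0,0,0],[0,0,0],[0,0,0],[0,0,0],[0,0,0],[0,0,0]], fingers=[4,4,4,4,4,4,4,4,4])

```text
time_s: 16.25
tcp_pos: [0.6042, 0.066, 0.0389]
tcp_rot: [[-0.12, -0.002, 0.993], [-0.993, 0.0, -0.12], [0.0, -1.0, -0.002]]
contact_force: [-0.4, 0.1, -0.8]
finger_gap: 0.096
```

No contact yet, so I keep going down in small steps.

Request:
step_arm(xyz=[[0,0.06,0],[0,0.06,0],[0,0.04,0],[0,0,0]], delta_rot=[[0,0,0],[0,0,0],[0,0,0],[0,0,0]], fingers=[4,4,4,4])

```text
time_s: 16.65
tcp_pos: [0.6056, 0.066, 0.038]
tcp_rot: [[-0.12, 0.001, 0.993], [-0.993, -0.0, -0.12], [-0.0, -1.0, 0.001]]
contact_force: [-2.7, 0.4, 7.7]
finger_gap: 0.097
```

Request:
step_arm(xyz=[[0,0,0],[0,0,0],[0,0,0],[0,-0.3,0],[0,-0.7,0],[0,-0.8,0],[0,-0.9,0],[0,-0.9,0],[0,-0.9,0],[0,-0.9,0],[0,-0.8,0],[0,0,0]], delta_rot=[[0,0,0],[0,0,0],[0,0,0],[0,0,0],[0,0,0],[0,0,0],[0,0,0],[0,0,0],[0,0,0],[0,0,0],[0,0,0],[0,0,0]], fingers=[18,18,18,18,18,18,18,20,30,30,30,30])

```text
time_s: 17.85
tcp_pos: [0.6068, 0.0658, 0.195]
tcp_rot: [[-0.12, 0.007, 0.993], [-0.993, -0.001, -0.12], [-0.0, -1.0, 0.007]]
contact_force: [0.2, -0.6, -0.1]
finger_gap: 0.322
```

```bash
python3 - <<'E'
from h import *
o=st(); o,p=shoot('wrist','w5'); pp(p,'barrel_brass','barrel_brass_mid','canister_blue','cap_blue_tab','cap_blue_hinge')
o,p=shoot('side','s6'); pp(p,'cap_blue_tab','cap_blue_hinge','barrel_brass_mid')
E
```

```text
17.85 [0.6068 0.0658 0.195 ] [ 0.1991 -0.6447 -0.0909] 30.3
barrel_brass [(0.82, [0.5995, 0.0669, 0.0154]), (0.8, [0.6545, -0.1334, -0.0021]), (0.77, [0.6695, -0.2245, -0.0])]
barrel_brass_mid [(0.85, [0.6566, -0.1293, 0.012]), (0.61, [0.6033, 0.0654, 0.0366]), (0.5, [0.6032, 0.0659, 0.016])]
canister_blue [(0.73, [0.6067, 0.0682, 0.0145])]
cap_blue_tab [(0.64, [0.6714, 0.0584, 0.1348])]
cap_blue_hinge [(0.57, [0.6379, 0.059, 0.0637])]
cap_blue_tab [(0.89, [0.6728, 0.0544, 0.137]), (0.34, [0.6038, 0.0687, 0.0094])]
cap_blue_hinge [(0.64, [0.6405, 0.0623, 0.0615])]
barrel_brass_mid [(0.64, [0.6689, -0.2214, 0.0146]), (0.58, [0.657, -0.1323, 0.006])]
```

View pics/w5.png

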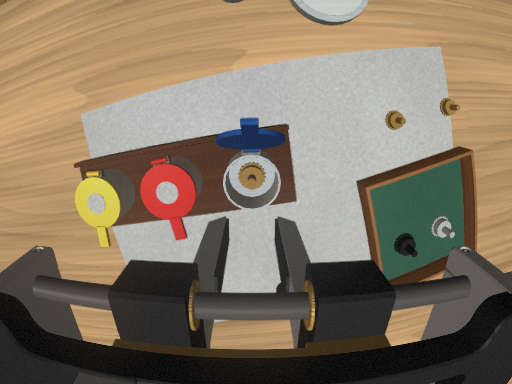

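Request:
step_arm(xyz=[[0,0,0.74],[0,0,1],[0,0,1],[0,0.7,0],[0,0.7,0],[0,0.7,0],[0,0.6,0],[0,0,0],[0,0,0],[0,0,0],[0,0,0],[0,0,0]], delta_rot=[[0,0,0],[0,0,0],[0,0,0],[0,0,0],[0,0,0],[0,0,0],[0,0,0],[0,0,0],[0,0,0],[0,0,0],[0,0,0],[0,0,0]], fingers=[30,30,30,30,30,30,30,30,6,6,6,6], grip_force=15)

```text
time_s: 19.55
tcp_pos: [0.6725, 0.0591, 0.1234]
tcp_rot: [[-0.119, -0.0, 0.993], [-0.993, 0.002, -0.119], [-0.002, -1.0, -0.0]]
contact_force: [0.5, 5.5, -0.5]
finger_gap: 0.148
```

```bash
python3 - <<'E'
from h import *
st()
th=np.array([1.97,1.8,1.6,1.4,1.2,1.0,.8,.6,.4,.2,.1]); u=-82*np.cos(th)+2.5*np.sin(th); z=82*np.sin(th)+2.5*np.cos(th)
print(np.c_[-np.diff(z),np.diff(u)]/25)
E
```

```text
19.55 [0.6725 0.0591 0.1234] [ 0.5434  5.4985 -0.5313] 13.9
[[-0.1883 -0.5244]
 [-0.1042 -0.6469]
 [ 0.0264 -0.6547]
 [ 0.1559 -0.6364]
 [ 0.2793 -0.5927]
 [ 0.3915 -0.5254]
 [ 0.488  -0.4372]
 [ 0.5652 -0.3315]
 [ 0.6198 -0.2126]
 [ 0.3227 -0.0589]]
```

The grip sits a little deep, so I'm re-pinching 5 mm higher to clear the disc edge.

Request:
step_arm(xyz=[[0,0,0],[0,0,0],[0,-0.2,0],[0,0,0],[0,0,0],[0,0,0],[0,0,0]], delta_rot=[[0,0,0],[0,0,0],[0,0,0],[0,0,0],[0,0,0],[0,0,0],[0,0,0]], fingers=[22,22,22,6,6,6,6])

```text
time_s: 20.25
tcp_pos: [0.6737, 0.0591, 0.1296]
tcp_rot: [[-0.12, 0.003, 0.993], [-0.993, 0.002, -0.12], [-0.003, -1.0, 0.002]]
contact_force: [1.3, 5.8, 2.0]
finger_gap: 0.145
```

Request:
step_arm(xyz=[[0,-0.19,-0.52],[0,-0.1,-0.65],[0,0.03,-0.65],[0,0.16,-0.64],[0,0.28,-0.59],[0,0.39,-0.53],[0,0,0]], delta_rot=[[0,0,0],[0,0,0],[0,0,0],[0,0,0],[0,0,0],[0,0,0],[0,0,0]], fingers=[6,6,6,6,6,6,6])

```text
time_s: 20.95
tcp_pos: [0.5819, 0.0685, 0.1136]
tcp_rot: [[-0.119, -0.003, 0.993], [-0.993, -0.0, -0.119], [0.001, -1.0, -0.003]]
contact_force: [-4.4, -0.3, 4.7]
finger_gap: 0.148
```

Request:
step_arm(xyz=[[0,0.49,-0.44],[0,0.57,-0.33],[0,0.62,-0.21],[0,0.32,-0.06],[0,0.16,0],[0,0,0]], delta_rot=[[0,0,0],[0,0,0],[0,0,0],[0,0,0],[0,0,0],[0,0,0]], fingers=[6,6,6,6,6,6])

```text
time_s: 21.55
tcp_pos: [0.557, 0.0712, 0.0593]
tcp_rot: [[-0.12, -0.004, 0.993], [-0.993, -0.001, -0.12], [0.001, -1.0, -0.004]]
contact_force: [-4.6, -2.4, 0.4]
finger_gap: 0.144
```

Request:
step_arm(xyz=[[0,0,0],[0,0,0],[0,-0.4,0],[0,-0.6,0],[0,-0.6,0],[0,0,0.5],[0,0,0.5],[0,0,0],[0,0,0],[0,0.5,0],[0,0.4,0],[0,0.2,0],[0,0,0]], delta_rot=[[0,0,0],[0,0,0],[0,0,0],[0,0,0],[0,0,0],[0,0,0],[0,0,0],[0,0,0],[0,0,0],[0,0,0],[0,0,0],[0,0,0],[0,0,0]], fingers=[26,26,26,26,26,10,0,0,0,0,0,0,0])

```text
time_s: 22.85
tcp_pos: [0.5815, 0.0687, 0.0709]
tcp_rot: [[-0.12, -0.003, 0.993], [-0.993, 0.0, -0.12], [0.0, -1.0, -0.003]]
contact_force: [-0.2, 0.5, -1.3]
finger_gap: 0.001
```

Request:
step_arm(xyz=[[0,0.06,0],[0,0.06,0],[0,0,0]], delta_rot=[[0,0,0],[0,0,0],[0,0,0]], fingers=[0,0,0])

```text
time_s: 23.15
tcp_pos: [0.583, 0.0686, 0.0698]
tcp_rot: [[-0.12, 0.0, 0.993], [-0.993, 0.0, -0.12], [-0.0, -1.0, 0.0]]
contact_force: [0.4, -1.0, 0.3]
finger_gap: 0.003
```

Request:
step_arm(xyz=[[0,0.06,0],[0,0.06,0],[0,0.04,0],[0,0,0]], delta_rot=[[0,0,0],[0,0,0],[0,0,0],[0,0,0]], fingers=[0,0,0,0])

```text
time_s: 23.55
tcp_pos: [0.583, 0.0686, 0.0658]
tcp_rot: [[-0.12, 0.0, 0.993], [-0.993, -0.0, -0.12], [-0.0, -1.0, 0.0]]
contact_force: [-0.1, -0.2, 1.9]
finger_gap: 0.008
```

Request:
step_arm(xyz=[[0,0.04,0],[0,0.04,0],[0,0,0]], delta_rot=[[0,0,0],[0,0,0],[0,0,0]], fingers=[0,0,0])

```text
time_s: 23.85
tcp_pos: [0.5832, 0.0686, 0.0649]
tcp_rot: [[-0.12, 0.0, 0.993], [-0.993, -0.0, -0.12], [0.0, -1.0, 0.0]]
contact_force: [-4.4, -0.4, 7.2]
finger_gap: 0.005
```

Request:
step_arm(xyz=[[0,0.05,0],[0,0,0]], delta_rot=[[0,0,0],[0,0,0]], fingers=[0,0])

```text
time_s: 24.05
tcp_pos: [0.5832, 0.0686, 0.0646]
tcp_rot: [[-0.12, -0.0, 0.993], [-0.993, -0.0, -0.12], [0.0, -1.0, -0.0]]
contact_force: [-7.1, -0.0, 13.5]
finger_gap: 0.002
```

Request:
step_arm(xyz=[[0,-0.4,0],[0,-0.8,0],[0,-0.9,0],[0,-0.9,0],[0,-0.9,0],[0,-0.9,0],[0,0,-0.5],[0,0,-0.5],[0,0,0]], delta_rot=[[0,0,0],[0,0,0],[0,0,0],[0,0,0],[0,0,0],[0,0,0],[0,0,0],[0,0,0],[0,0,0]], fingers=[0,0,0,0,0,0,0,0,0])

```text
time_s: 24.95
tcp_pos: [0.5572, 0.0719, 0.1824]
tcp_rot: [[-0.12, -0.0, 0.993], [-0.993, 0.0, -0.12], [-0.0, -1.0, -0.0]]
contact_force: [-0.4, 0.1, 0.2]
finger_gap: 0.005
```

```bash
python3 - <<'E'
from h import *
st(); o,p=shoot('wrist','w6'); pp(p,'cap_blue_tab','cap_blue_hinge','loupe','screwdriver','barrel_steel','barrel_black')
o,q=shoot('side','s7'); pp(q,'cap_blue_tab')
a=cv2.resize(q['frame'][150:230,180:300,::-1],(600,400)); b=cv2.resize(p['frame'][:, :, ::-1],(267,200)); c=np.zeros((600,600,3),np.uint8); c[:400]=a; c[400:,:267]=b; cv2.imwrite('pics/f.png',c)
E
```

```text
24.95 [0.5572 0.0719 0.1824] [-0.3582  0.1271  0.198 ] 0.5
cap_blue_tab [(0.68, [0.5585, 0.0684, 0.0649])]
cap_blue_hinge [(0.95, [0.6397, 0.0578, 0.0618])]
loupe []
screwdriver [(0.96, [0.3929, 0.2234, -0.0022])]
barrel_steel [(0.78, [0.4923, -0.2122, 0.0066])]
barrel_black [(0.65, [0.4708, -0.1447, 0.0048])]
cap_blue_tab [(0.92, [0.5608, 0.0667, 0.0615])]
```

View pics/f.png

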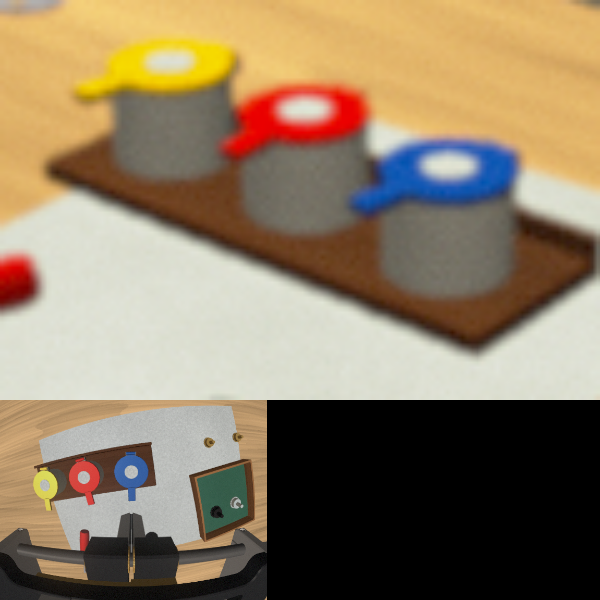

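The blue cap is flat and level with the other two, the bystanders are where they were, and the tool is clear. Handing in.

```bash
python3 -c "
from plant import job_done; print(job_done())"
```

```text
the job is handed in; nothing more can be done
None
```

The brass barrel is in the blue canister with its cap pressed shut, and the job was handed in at about 25 s of the 61 s allowed.

- **Opening:** I pinched the blue tab and swung the cap to about 2.0 rad, just short of its 2.1 stop.
- **Barrel:** I picked the full-size brass barrel out of the tray by its arbor and set it on the canister floor. A picture taken before closing showed it standing upright near the middle.
- **Closing:** I swung the cap back down and pressed on it with 13.5 N. The fingertips stopped at 64.6 mm against the expected 65 mm for the top of a shut cap. The tab measured 61.5 and 64.9 mm high, against about 62.5 mm when shut.
- **Other things:** The last picture shows the red and yellow caps shut. The silver and black barrels and the screwdriver measured within about 5 mm of where they started, which is about the measuring error.
- **Not confirmed:** The detector did not find the loupe in the last picture because the gripper partly hid it. It was in its place in the side view taken after lifting the barrel, and nothing passed low near it.

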